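# Draw the flat-headed pocket tester from its lidded storage box and stand it in the beaker

## Robot

A 6-joint arm with a two-finger parallel gripper is mounted at the origin on a cart in front of the work surface, level with it; the furniture and walls round the work are solid. World frame = base frame: x ahead of the robot, y to its left, z up, the work surface at z = 0. Lengths are in m, angles in rad, forces in N, time in s.
With the tool pointing down it reaches from about 0.375 to 0.975 m from the base axis. Payload 3.8 kg.
Tool frame: the origin (TCP) lies midway between the tips of the shut fingers; the grasp point (between the pads) lies 19 mm behind it; x points along the fingers, y is the direction in which the jaws open and shut, and the axes are right-handed (so a half turn about x gives the same grasp; the last joint's range is limited). The gripper opens to 88 mm and grips with 3 to 60 N. Pads are 18 mm wide; open, the fingers measure 123 mm over their backs; the gripper's body (75 mm by 187 mm) begins 45 mm behind the grasp point.
Start: joints at [-1.377, 0.264, 1.604, -0, 1.274, -0.037], TCP at [0.154, -0.657, 0.239] pointing down, gripper open.
Joint ranges: [-2.63, 2.63], [-0.94, 2.18], [0.31, 2.57], [-1.31, 4.45], [0, 2.66], [-2.55, 2.55]. Speed limits (rad/s): [2.57, 2.57, 3.14, 3.14, 3.14, 3.14].

## Interface

Orientations are given as a rotation vector (axis times angle).
In Python, from cell import manip, inverse_kinematics, cams, order gives the robot as it stands. Calls block until the motion is done:
- manip.move_pose(position, orientation): joint-space move of the TCP to a pose.
- manip.move_linear(position, rate=0.15, rot=None): straight line of the TCP; rot=None keeps the orientation; rate is the mean speed in m/s.
- manip.set_joints(angles): joint-space move.
- manip.set_gripper(opening, force=None): finger opening in m; force is the grip in N (None keeps the last); returns when the fingers have stopped.
- manip.dwell(seconds).
- inverse_kinematics(position, orientation): joint angles nearest the present ones, or None.
- manip.state(): the state.
- cams.capture(name): name is "side" or "top"; returns a dict with "image" (420x560x3 uint8, blue, green, red), "z_map" (420x560 float32, m along the optical axis (not along the pixel's ray), 0 where there is no reading), "intrinsics" (3x3 intrinsics, pixels), "position" and "orientation" of the camera in the world. Camera axes: x right, y down, z forward; pixel columns grow to the right and rows downward; lengths in m; the calibration is good to about 2 mm. A picture is of the moment at which its call begins.
A pose or a line that the arm cannot do raises manip.IKError and nothing moves.
- order.close_job(): hands the job in, once; it reports no verdict.
The state is a dict: "clock": time; "joint_pos": joint angles; "joint_velocities": joint speeds; "tau": joint torques, N m; "tool_pos": TCP position; "tcp_rot": TCP orientation; "contact_force": force on the tool from outside, world axes, zero at the start; "moment": the same for the moment, N m; "gripper_width": finger opening in m.
Only numpy, scipy, OpenCV 4.12 (cv2) and the standard library are available. Lean on these libraries where they do the work, as an engineer would, in place of code of your own. Each camera call takes 0.05 s, during which the arm holds its last target. There are 200 camera calls.

## Task

Take the pocket tester with the flat rectangular head out of the clear storage box and stand it, tip down, in the empty glass beaker: push the box's spring-closing lid back by its grey bar, keep it open with your hand while you reach in, draw the tester straight up out of its well, and let the lid slide shut again behind it. Lower the tester until its tip is down on the beaker's bottom before you let go, and leave it standing there, with the beaker upright where it stood. The round-headed tester stays in its well, and the things standing about stay where they are.

Things in the scene. Friction and masses are not known exactly. Their poses are not given: they have to be found in the camera images.
- stand: Storage box for two pocket testers, fixed: 90 x 206 mm. Origin: centre of its underside; -x is its front, +x its back, z up. White block up to z = 92 mm with two round upright wells, 16 mm wide, 81 mm deep, at x = 0, y = +39 and -39 mm; a tester stands in each, either one in either well. Clear 3 mm walls all round up to z = 154 mm; lid rails on the two ends (y beyond +-100 mm) up to z = 161 mm.
- lid (a joint): Clear lid, 194 mm wide, closing the top of the box (z 156 to 159 mm); slides level towards the box's +x. 0 = shut, up to 0.09 m = fully open. A spring shuts it: 1.4 N when shut, 3 N at 0.09 m. Along its front edge stands a grey push bar. With fingers 22 mm wide standing over the wells and holding the bar back it is open about 0.057 m; the tester comes up close in front of it.
- lid_bar (a point): Middle of the top of the grey push bar, on its front face. The bar is 190 mm long, 4 mm thick and reaches from z = 155 to 164 mm; shut, its front face is at box x = -46 mm. Push it towards the box's +x with fingertips that are above the front wall (z = 154 mm).
- tester_flat: Tester to take: 142 mm long, 70 g, upright. Origin: its tip (lower end), z along it. From the tip: black round shaft 13 mm wide (0 to 80 mm, inside the well), white rectangular head (80 to 142 mm) 36 mm wide along y, 14 mm thick along x, display on its -x face. The head rests on the white block, so the tip is at box z = 12 mm. Its axes are within 0.08 rad of the box's.
- tester_head (a point): Point on the axis of tester_flat 133 mm above its tip, a good place to grip its head: held here, the palm stays above the push bar and the fingers above the beaker's rim when the tip is on its bottom.
- tester_round: The other tester, which stays: same shaft, but a round white ribbed head 28 mm in diameter, 80 to 124 mm above its tip. Origin: its tip, z along it.
- beaker: Empty 250 ml glass beaker, loose, 0.13 kg: 74 mm outside diameter, 94 mm high, inside about 60 mm wide, bottom 4 mm thick. Origin: centre of its underside, z up.
- power_brick: Bystander: plain black power brick 55 x 120 x 34 mm, loose. Origin: centre of its underside.
- kitchen_timer: Bystander: small flat white bench timer 70 x 66 x 18 mm, loose. Origin: centre of its underside.
- dishes: Bystander: stack of clear round dishes, 92 mm in diameter, 30 mm high, loose. Origin: centre of its underside.
Things that resemble listed ones, but are neither listed nor needed, are in the scene too. Leave any purple look-alike of the beaker alone.

How it is judged:
By the outcome, as a careful person would: the job done as asked, in the order asked, and still so for the second after the job is handed in, with the robot touching nothing.
It also fails if it takes over 45 s, if anything falls off the work surface, if the arm or the gripper's body presses on something with over 40 N, if the wrist force passes 120 N, or if a joint passes its speed limit or range.

## Working session

There is one attempt and no reset: what is moved stays moved. The work goes in short steps, each a Python script; the robot and the scene stay as the last script left them, time stands still between calls to the robot, and variables do not carry over. Pictures are saved under pics/ and viewed, about 8 in all and at most 12, crops included, and the job is handed in when it is done.

```bash
mkdir -p pics; ls; python3 - <<'E'
from cell import manip,cams
import cv2,numpy as np
for n in("top","side"):
    c=cams.capture(n); cv2.imwrite(f"pics/{n}0.png",c["image"]); np.savez(f"{n}0.npz",**c)
    print(n,c["intrinsics"].tolist(),c["position"],c["orientation"])
s=manip.state();print(s["clock"],s["tool_pos"],s["tcp_rot"],s["gripper_width"])
E
```

```text
pics
top [[496.88799777394667, 0.0, 278.8258421664368], [0.0, 496.88799777394667, 211.45307422036444], [0.0, 0.0, 1.0]] [0.05631229 0.18739324 1.2041731 ] [-1.77857981  2.26654305 -0.44111941]
side [[410.02187809105124, 0.0, 272.91268048792506], [0.0, 410.02187809105124, 210.53791434699542], [0.0, 0.0, 1.0]] [-0.1534454   0.39899989  0.84846854] [-1.34851867  2.19225345 -0.94631574]
0.1 [ 0.15427382 -0.65648043  0.23749296] [ 2.09985223  0.24555772 -2.10020931] 0.08833755690456209
```

View pics/top0.png

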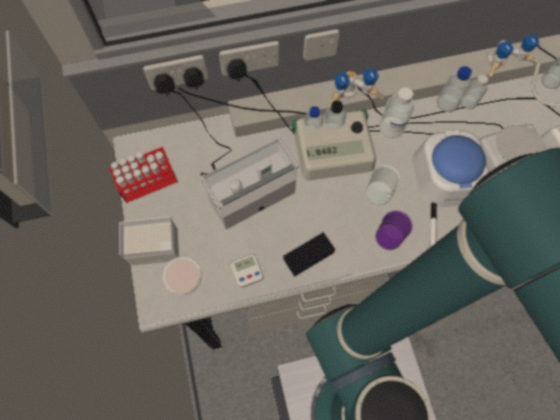

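View pics/side0.png

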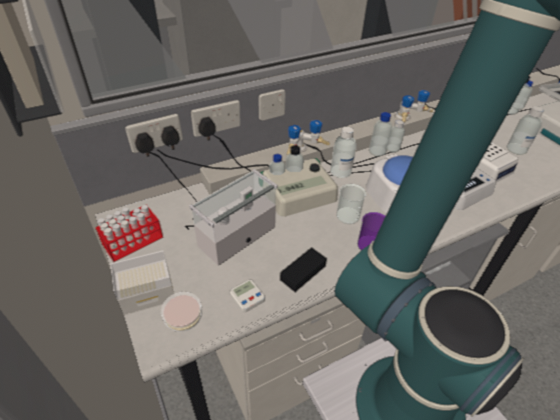

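The box is at top pixel (250,183) and the clear beaker at (382,185). The purple one at (393,230) is the look-alike to leave alone. Next I'll enlarge the area and get coordinates.

```bash
cat > h.py <<'E'
import numpy as np,cv2
from scipy.spatial.transform import Rotation as R
def RT(c): return R.from_rotvec(c["orientation"]).as_matrix(),np.asarray(c["position"])
def cloud(c):
    K=c["intrinsics"];z=c["z_map"];v,u=np.mgrid[:z.shape[0],:z.shape[1]]
    p=np.stack([(u-K[0,2])/K[0,0]*z,(v-K[1,2])/K[1,1]*z,z],-1)
    r,t=RT(c);w=p@r.T+t;w[z==0]=np.nan;return w
def ray(c,uv,h):
    "point on plane z=h seen at pixel uv"
    K=c["intrinsics"];r,t=RT(c);d=r@np.linalg.solve(K,[*uv,1.]);return t+d*(h-t[2])/d[2]
def proj(c,P):
    r,t=RT(c);q=(np.atleast_2d(P)-t)@r@c["intrinsics"].T;return q[:,:2]/q[:,2:]
E
python3 - <<'E'
from h import *
t=dict(np.load("top0.npz"));s=dict(np.load("side0.npz"))
a=cv2.resize(t["image"][130:240,190:310],None,fx=5,fy=5,interpolation=cv2.INTER_CUBIC)
cv2.imwrite("pics/c1.png",a)
a=cv2.resize(s["image"][160:270,180:300],None,fx=5,fy=5,interpolation=cv2.INTER_CUBIC)
cv2.imwrite("pics/c2.png",a)
w=cloud(t)
np.set_printoptions(precision=3,suppress=True,linewidth=200)
print("z map over box (every 6px)");print(w[136:226:6,198:306:6,2])
print(w[168,240],w[225,250],w[185,382])
for n,c in(("top",t),("side",s)):
    w=cloud(c)
    print(n,"beaker z");u0=(360,160) if n=="top" else (330,175)
    print(w[u0[1]:u0[1]+54:5,u0[0]:u0[0]+50:5,2])
E
```

```text
z map over box (every 6px)
[[-0.     0.004  0.055 -0.001  0.001 -0.001 -0.004  0.003 -0.003 -0.005  0.003  0.002 -0.002 -0.001  0.003 -0.002  0.01   0.057]
 [-0.003 -0.003  0.004  0.028  0.    -0.002 -0.005 -0.005  0.003 -0.003 -0.005  0.002  0.16   0.157  0.163  0.    -0.002  0.053]
 [-0.003  0.001  0.002 -0.003  0.003  0.01  -0.001 -0.008 -0.001 -0.005  0.158  0.163  0.159  0.157  0.152 -0.005 -0.002    nan]
 [ 0.002 -0.    -0.002  0.001 -0.004  0.003 -0.003 -0.001  0.158  0.155  0.156  0.159  0.156  0.158  0.161  0.163 -0.002  0.034]
 [-0.003 -0.002 -0.005  0.005  0.001 -0.003  0.164  0.155  0.162  0.158  0.16   0.16   0.158  0.156  0.157  0.159  0.159  0.023]
 [-0.004  0.001 -0.002 -0.003  0.16   0.161  0.158  0.157  0.157  0.156  0.157  0.158  0.158  0.161  0.159  0.159  0.151  0.002]
 [ 0.002  0.002  0.157  0.159  0.158  0.157  0.16   0.159  0.16   0.16   0.152  0.158  0.158  0.158  0.165  0.147  0.135  0.002]
 [ 0.001  0.151  0.158  0.155  0.156  0.158  0.158  0.157  0.156  0.161  0.16   0.159  0.161  0.153  0.137  0.117  0.098 -0.002]
 [-0.001  0.158  0.159  0.157  0.157  0.1
[... 1860 characters left out ...]
 0.     0.001 -0.001 -0.001  0.042  0.062]
 [ 0.062  0.059  0.002  0.093  0.092  0.094 -0.001 -0.003  0.032  0.047]
 [ 0.055  0.05   0.091  0.073  0.074  0.075  0.087  0.001  0.015  0.033]
 [ 0.034  0.031  0.089  0.055  0.055  0.059  0.068  0.096  0.004  0.021]
 [ 0.014  0.005  0.075  0.089  0.032  0.042  0.091  0.001  0.     0.007]
 [ 0.004 -0.001  0.06   0.068  0.077  0.08   0.068 -0.004 -0.     0.003]
 [-0.002 -0.     0.047  0.054  0.057  0.056  0.045  0.001  0.002  0.001]
 [-0.002 -0.     0.027  0.034  0.038  0.036 -0.001  0.092  0.084  0.087]
 [-0.001  0.001  0.007  0.014  0.018  0.011  0.     0.072  0.067  0.067]
 [ 0.001 -0.     0.001 -0.001  0.002  0.002 -0.     0.05   0.047  0.05 ]]
```

View pics/c1.png

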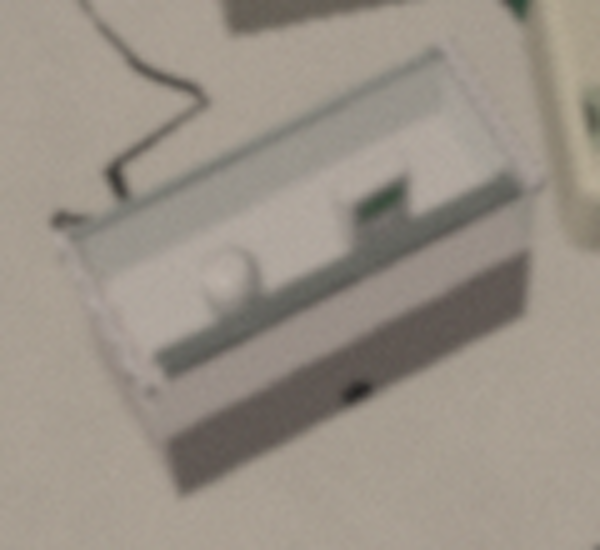

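View pics/c2.png

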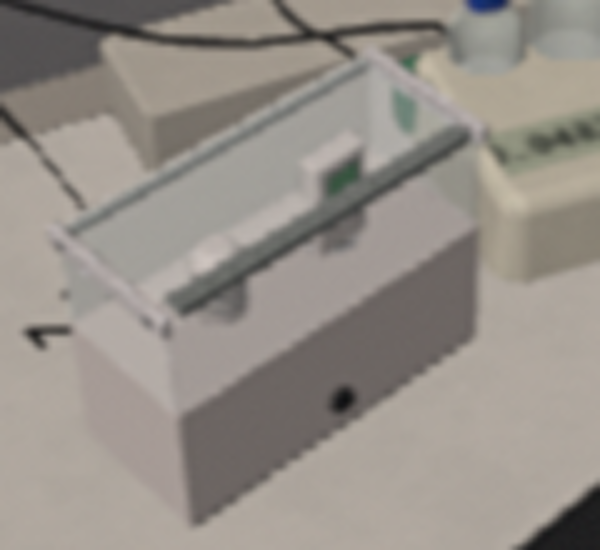

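c1 shows two testers. The one with the green display and rectangular head, at crop (380,200) / top px (266,170), is the flat tester, so it sits in the y<0 well. The round head at crop (232,280) / px (236,186) stays. The grey bar runs along the robot-side edge, which makes that the front. Next I'll fit the box and beaker poses.

```bash
python3 - <<'E'
from h import *
from scipy.optimize import least_squares
np.set_printoptions(precision=4,suppress=True)
C={n:dict(np.load(n+"0.npz")) for n in("top","side")}
out={}
for n,c in C.items():
    w=cloud(c).reshape(-1,3)
    w=w[np.isfinite(w).all(1)]
    m=(abs(w[:,2]-.159)<.009)&(np.hypot(w[:,0]-.587,w[:,1]-.143)<.15)
    r=cv2.minAreaRect((w[m,:2]*1000).astype(np.float32));print(n,"box",m.sum(),r)
    # beaker: outer/inner wall points within 0.06 of guess
    b=np.array([.545,-.21])
    m=(w[:,2]>.086)&(w[:,2]<.1)&(np.hypot(*(w[:,:2]-b).T)<.07)
    f=lambda p:np.hypot(*(w[m,:2]-p[:2]).T)-.035
    s=least_squares(f,b,loss="soft_l1",f_scale=.003);print(n,"beaker",m.sum(),s.x,np.median(abs(s.fun)))
# pixel-based: box corners from crops (c1/c2 px /5 + offset)
t,s=C["top"],C["side"]
P=lambda u,v:(190+u/5-.4,130+v/5-.4); S=lambda u,v:(180+u/5-.4,160+v/5-.4)
print("top rails FL,BL,BR,FR",*[ray(t,P(*q),.161)[:2] for q in((152,390),(62,235),(437,48),(538,185))])
print("side rails",*[ray(s,S(*q),.161)[:2] for q in((165,328),(55,230),(372,52),(480,132))])
print("bar ends top",*[ray(t,P(*q),.164)[:2] for q in((160,360),(518,180))],"side",*[ray(s,S(*q),.164)[:2] for q in((170,300),(470,128))])
print("base FL,FR top",*[ray(t,P(*q),0)[:2] for q in((183,493),(525,312))],"side FL",ray(s,S(193,523),0)[:2])
print("head top centre",ray(t,P(378,183),.154)[:2],ray(s,S(333,155),.154)[:2])
E
```

```text
top box 3226 ((573.1405639648438, 123.98650360107422), (94.35306549072266, 214.59458923339844), 16.537656784057617)
top beaker 135 [ 0.5073 -0.2027] 0.0010059423421883984
side box 2233 ((573.0301513671875, 124.80284118652344), (95.72943115234375, 215.0001983642578), 16.294937133789062)
side beaker 133 [ 0.5087 -0.2018] 0.0011625115774077863
top rails FL,BL,BR,FR [0.4981 0.2079] [0.5842 0.2331] [0.6396 0.0403] [0.5572 0.0117]
side rails [0.4971 0.211 ] [0.5832 0.2349] [0.6417 0.0363] [0.5571 0.0146]
bar ends top [0.5104 0.2014] [0.5605 0.0207] side [0.5104 0.2031] [0.5591 0.0195]
base FL,FR top [0.5064 0.2068] [0.5634 0.0103] side FL [0.5096 0.2054]
head top centre [0.5794 0.0837] [0.5815 0.087 ]
```

```bash
cat >> h.py <<'E'
BC=np.array([.5731,.1244]);YAW=.2868
def bx(x,y,z): return [BC[0]+np.cos(YAW)*x-np.sin(YAW)*y,BC[1]+np.sin(YAW)*x+np.cos(YAW)*y,z]
def rot(sign,yaw=YAW):
    X=np.array([0,0,-1.]);Y=sign*np.array([-np.sin(yaw),np.cos(yaw),0]);return R.from_matrix(np.stack([X,Y,np.cross(X,Y)],1)).as_rotvec()
def rep(m,s):
    st=m.state();print(s,round(st["clock"],2),np.round(st["tool_pos"],4),"F",np.round(st["contact_force"],1),"M",np.round(st["moment"],2),"w",round(st["gripper_width"],4))
E
python3 - <<'E'
from h import *
from cell import manip,cams,inverse_kinematics as ik
j0=np.array(manip.state()["joint_pos"]);best=None
for s in(1,-1):
    qs=[ik(bx(-.075,-.039,.2),rot(s)),ik(bx(0,-.039,.3),rot(s)),ik([.508,-.202,.3],rot(s)),ik([.508,-.202,.118],rot(s))]
    print(s,[None if q is None else np.round(q,2) for q in qs])
    if all(q is not None for q in qs):
        d=abs(qs[0]-j0).max()
        if best is None or d<best[0]: best=(d,s)
s=best[1];print("sign",s);open("sign","w").write(str(s))
p,_=manip.state()["tool_pos"],0
manip.move_linear([p[0],p[1],.33],rate=.25)
manip.move_pose(bx(-.08,-.039,.30),rot(s)); rep(manip,"above")
manip.set_gripper(.056)
manip.move_linear(bx(-.08,-.039,.158),rate=.15); rep(manip,"down")
manip.move_linear(bx(-.05,-.039,.158),rate=.08); rep(manip,"touch")
c=cams.capture("side");np.savez("side1.npz",**c)
t=cams.capture("top");np.savez("top1.npz",**t)
f=lambda c,u,v:cv2.resize(c["image"][v:v+120,u:u+120],(400,400),interpolation=cv2.INTER_CUBIC)
cv2.imwrite("pics/d1.png",np.hstack([f(c,180,150),f(t,190,120)]))
E
```

```text
1 [array([ 0.08, -0.01,  1.98, -0.  ,  1.17, -1.78]), array([ 0.11,  0.07,  1.71, -0.  ,  1.36, -1.75]), array([-0.42, -0.01,  1.8 ,  0.  ,  1.35, -2.28]), array([-0.42,  0.13,  2.  ,  0.  ,  1.01, -2.28])]
-1 [array([ 0.08, -0.01,  1.98,  0.  ,  1.17,  1.36]), array([0.11, 0.07, 1.71, 0.  , 1.36, 1.39]), array([-0.42, -0.01,  1.8 ,  0.  ,  1.35,  0.86]), array([-0.42,  0.13,  2.  ,  0.  ,  1.01,  0.86])]
sign -1
above 3.44 [0.5076 0.0637 0.3   ] F [-0.1 -0.2 -1. ] M [ 0.04 -0.   -0.01] w 0.0881
down 5.17 [0.5082 0.0644 0.159 ] F [-0.6 -1.   0.7] M [ 0.06  0.03 -0.01] w 0.0562
touch 5.7 [0.5364 0.0729 0.1579] F [-1.1 -0.4  1. ] M [-0.17  0.21 -0.07] w 0.056
```

View pics/d1.png

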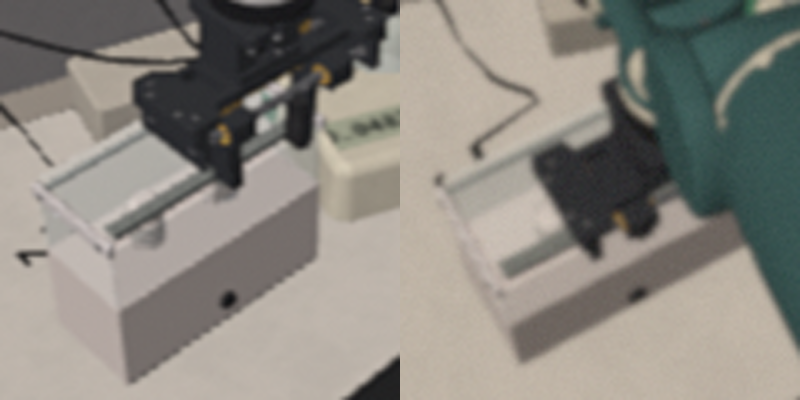

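The fingers (left panel, 230,175 and 300,130) straddle the flat head at about (270,105) and have started moving the bar. I'll push on to the well line, then lower.

```bash
python3 - <<'E'
from h import *
from cell import manip,cams
manip.move_linear(bx(0,-.039,.158),rate=.08); rep(manip,"pushed")
c=cams.capture("side");np.savez("side2.npz",**c)
manip.move_linear(bx(0,-.039,.127),rate=.06); rep(manip,"lowered")
d=cams.capture("side")
f=lambda c,u,v:cv2.resize(c["image"][v:v+120,u:u+120],(400,400),interpolation=cv2.INTER_CUBIC)
cv2.imwrite("pics/d2.png",np.hstack([f(c,180,140),f(d,180,140)]))
E
```

```text
pushed 6.58 [0.584  0.087  0.1578] F [-1.6 -0.7  0.8] M [-0.16  0.4  -0.03] w 0.0558
lowered 7.29 [0.5831 0.0869 0.1257] F [-2.7 -0.6 -2.3] M [-0.06  0.33  0.06] w 0.056
```

View pics/d2.png

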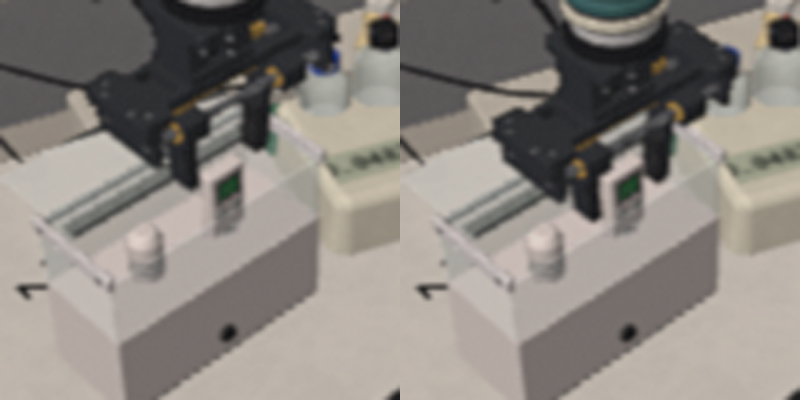

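The lid is held back behind the fingers, and the flat head at (625,190) is between them. The round one is untouched. Time to grip and lift.

```bash
python3 - <<'E'
from h import *
from cell import manip,cams
manip.set_gripper(.030,force=45); rep(manip,"grip")
for z in(.145,.205,.30):
    manip.move_linear(bx(0,-.039,z),rate=.08 if z<.2 else .12); rep(manip,z)
    if z==.205: c=cams.capture("side")
manip.dwell(.3);rep(manip,"up")
d=cams.capture("side");np.savez("side3.npz",**d)
f=lambda c,u,v:cv2.resize(c["image"][v:v+150,u:u+150],(400,400),interpolation=cv2.INTER_CUBIC)
cv2.imwrite("pics/d3.png",np.hstack([f(c,170,110),f(d,170,110)]))
E
```

```text
grip 7.78 [0.5846 0.087  0.1276] F [-1.9 -0.6  0.5] M [-0.12  0.31  0.09] w 0.0357
0.145 8.16 [0.585  0.0872 0.1465] F [-1.2 -0.7 -0.4] M [-0.11  0.34  0.1 ] w 0.0357
0.205 8.81 [0.5842 0.087  0.2051] F [-1.7 -1.4  0.1] M [-0.18  0.46  0.03] w 0.0355
0.3 9.8 [0.5838 0.087  0.2992] F [-0.3  0.7 -0.9] M [-0.02 -0.    0.01] w 0.0357
up 10.1 [0.5839 0.087  0.2992] F [-0.1 -0.4 -1.9] M [-0.01 -0.01 -0.  ] w 0.0356
```

View pics/d3.png

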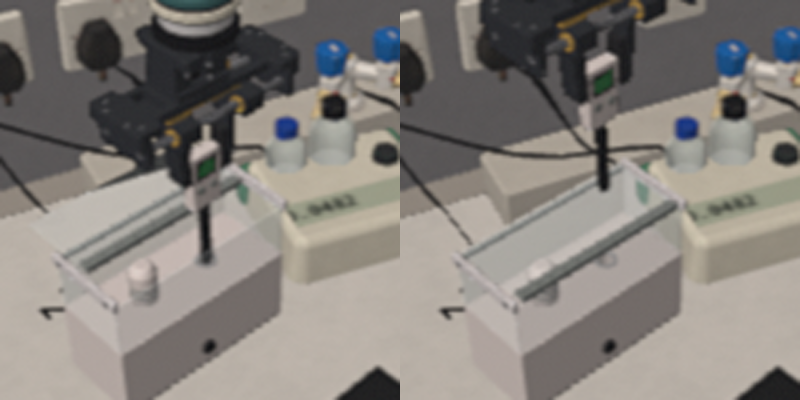

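The tester is out and vertical, with the tip at (603,188) above the lid. The lid has shut and the round tester is still in its well. Next, carry it over to the beaker.

```bash
python3 - <<'E'
from h import *
from cell import manip,cams
d=dict(np.load("side3.npz"))
print("tip px expected",proj(d,[[.5839,.087,.2992-.1156]]),"seen ~(246.1,180.5)")
manip.move_linear([.508,-.202,.30],rate=.2); rep(manip,"over")
manip.move_linear([.508,-.202,.225],rate=.12); rep(manip,"low")
c=cams.capture("side");d=cams.capture("top");np.savez("side4.npz",**c)
print("tip px",proj(c,[[.508,-.202,.225-.1156]]),proj(d,[[.508,-.202,.225-.1156]]))
f=lambda c,u,v:cv2.resize(c["image"][v:v+120,u:u+120],(400,400),interpolation=cv2.INTER_CUBIC)
cv2.imwrite("pics/d4.png",np.hstack([f(c,290,120),f(d,320,120)]))
E
```

```text
tip px expected [[245.46023639 181.19324768]] seen ~(246.1,180.5)
over 11.79 [ 0.5082 -0.2013  0.3   ] F [-0.1  0.1 -0.2] M [-0.   -0.03 -0.03] w 0.0353
low 12.57 [ 0.5085 -0.2021  0.2257] F [ 0.2 -0.  -0.7] M [-0.05  0.06 -0.01] w 0.0361
tip px [[352.71894338 188.14952441]] [[385.91577424 175.23611291]]
```

View pics/d4.png

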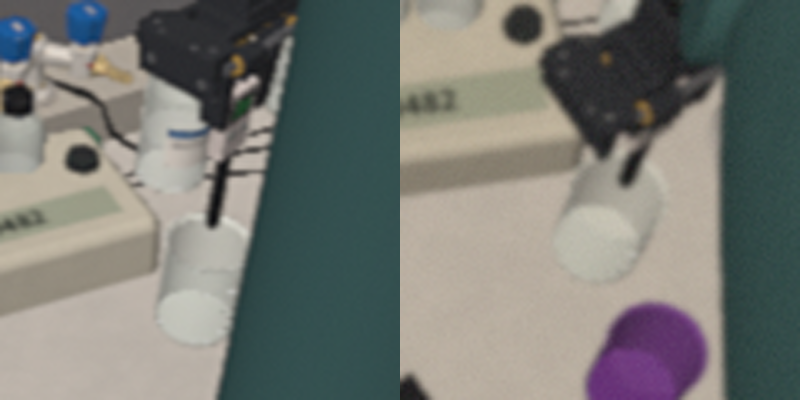

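The tip (left 213,224; right 627,183) is over the beaker mouth, as predicted. Before going lower I'll check how much room there is to the tall bottle and the balance.

```bash
python3 - <<'E'
from h import *
np.set_printoptions(precision=3,suppress=True)
for n in("top0","side0"):
    w=cloud(dict(np.load(n+".npz"))).reshape(-1,3);w=w[np.isfinite(w).all(1)]
    q=w[:,:2]-[.508,-.202]
    x=q@[np.cos(YAW),np.sin(YAW)];y=q@[-np.sin(YAW),np.cos(YAW)]
    m=(w[:,2]>.07)&(w[:,2]<.3)&(np.hypot(x,y)>.045)
    for s in((abs(x)<.06)&(abs(y)<.115),(x>.06)&(x<.14)&(abs(y)<.115)):
        k=m&s;print(n,k.sum(), (w[k,2].max(),x[k].min(),x[k].max(),y[k].min(),y[k].max()) if k.any() else "")
E
```

```text
top0 53 (np.float64(0.09005129465468897), np.float64(-0.059826592004148596), np.float64(-0.03214110169017859), np.float64(-0.1149171430815422), np.float64(-0.10458348706142338))
top0 55 (np.float64(0.12409827397085937), np.float64(0.1253525400322726), np.float64(0.13983886159375655), np.float64(-0.1149172190569328), np.float64(-0.10838260525052146))
side0 48 (np.float64(0.09052918166009583), np.float64(-0.05999138261063827), np.float64(-0.03106343160420145), np.float64(-0.1145711073082161), np.float64(-0.10220521096829648))
side0 43 (np.float64(0.12273080172415429), np.float64(0.12592373593185965), np.float64(0.1399988802246481), np.float64(-0.11499760555280156), np.float64(-0.10845648255516746))
```

```bash
python3 - <<'E'
from h import *
from cell import manip,cams
manip.move_linear([.508,-.202,.126],rate=.1); manip.dwell(.2)
fz=lambda:np.mean([(manip.dwell(.05),manip.state()["contact_force"][2])[1] for _ in range(4)])
b=fz();rep(manip,"pre");z=.126
while z>.114:
    z-=.0015; manip.move_linear([.508,-.202,z],rate=.02); f=fz(); print(round(z,4),round(f-b,2),round(manip.state()["tool_pos"][2],4))
    if f-b>2.5: break
c=cams.capture("side");np.savez("side5.npz",**c);t=cams.capture("top")
f=lambda c,u,v:cv2.resize(c["image"][v:v+120,u:u+120],(400,400),interpolation=cv2.INTER_CUBIC)
cv2.imwrite("pics/d5.png",np.hstack([f(c,290,130),f(t,320,120)]));rep(manip,"end")
E
```

```text
pre 14.21 [ 0.5081 -0.2021  0.1263] F [-0.2 -0.6 -1. ] M [-0.01 -0.    0.01] w 0.0353
0.1245 0.49 0.1245
0.123 0.15 0.123
0.1215 0.72 0.1215
0.12 0.79 0.12
0.1185 2.32 0.1188
0.117 9.68 0.1187
end 17.01 [ 0.509  -0.2022  0.1187] F [-0.9  1.2  8.8] M [ 0.31  0.24 -0.  ] w 0.0355
```

View pics/d5.png

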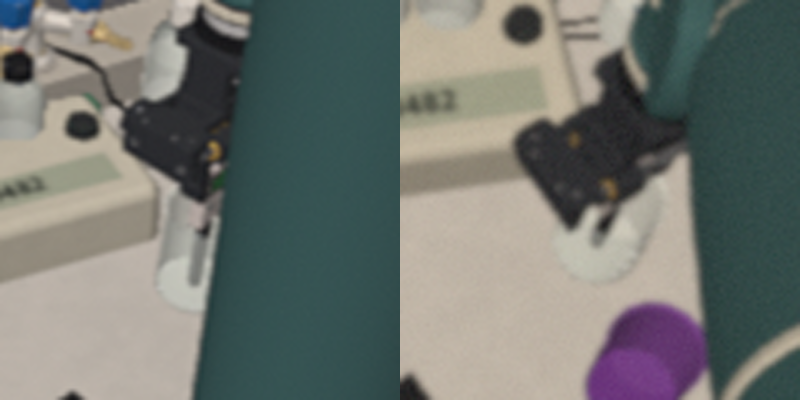

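Contact came at TCP z=0.1187, about where I predicted the beaker bottom, and the tip is inside the beaker at (197,270). Now ease the load, release gently and rise clear.

```bash
python3 - <<'E'
from h import *
from cell import manip,cams
manip.move_linear([.508,-.202,.1187],rate=.02)
manip.set_gripper(.0355,force=5)
for w in(.038,.042,.056,.066): manip.set_gripper(w)
manip.dwell(.6);rep(manip,"released")
manip.move_linear([.508,-.202,.30],rate=.12)
manip.move_pose([.40,-.42,.33],manip.state()["tcp_rot"]); rep(manip,"away")
c=cams.capture("side");t=cams.capture("top");np.savez("side6.npz",**c);np.savez("top6.npz",**t)
f=lambda c,u,v:cv2.resize(c["image"][v:v+120,u:u+120],(400,400),interpolation=cv2.INTER_CUBIC)
cv2.imwrite("pics/d6.png",np.hstack([f(c,290,130),f(t,320,120)]))
cv2.imwrite("pics/d7.png",t["image"])
E
```

```text
released 19.35 [ 0.508  -0.202   0.1187] F [ 0.1 -0.3  0.7] M [-0.03 -0.03 -0.02] w 0.0662
away 21.98 [ 0.4003 -0.4192  0.3295] F [ 0.5  0.3 -0.3] M [-0.01  0.01 -0.01] w 0.0659
```

View pics/d6.png

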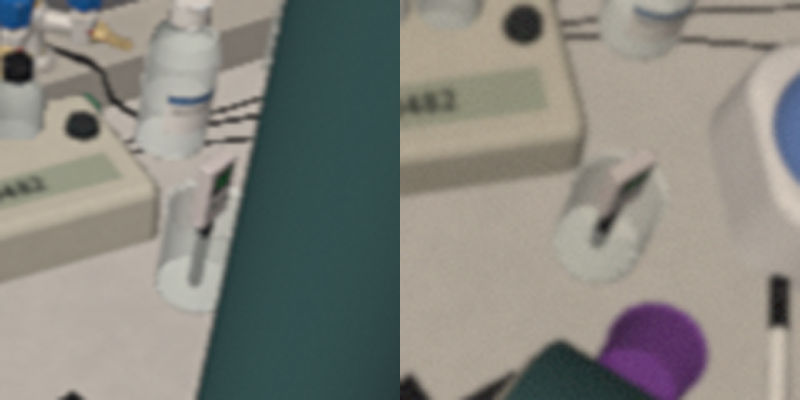

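View pics/d7.png

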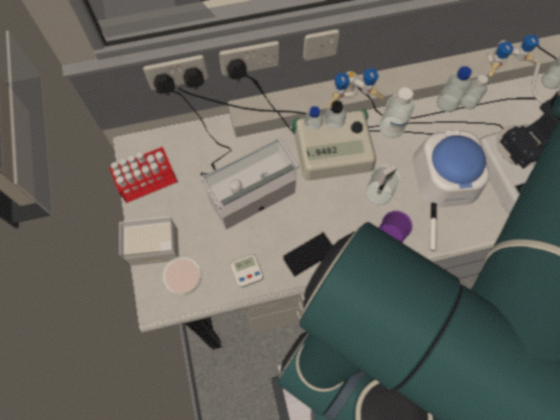

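The tester stands upright on the beaker's bottom. The beaker is upright, the lid shut, the round tester in its well and the bystanders in place. One numeric check, then I'll hand in.

```bash
python3 - <<'E'
from h import *
from cell import manip,cams,order
from scipy.optimize import least_squares
for k in("top0","top6"):
    w=cloud(dict(np.load(k+".npz"))).reshape(-1,3);w=w[np.isfinite(w).all(1)]
    d=np.hypot(*(w[:,:2]-[.508,-.202]).T);m=(w[:,2]>.086)&(w[:,2]<.1)&(d<.05)&(d>.027)
    print(k,least_squares(lambda p:np.hypot(*(w[m,:2]-p).T)-.035,[.508,-.202],loss="soft_l1",f_scale=.003).x)
    print(" lid-height pts",((abs(w[:,2]-.159)<.009)&(np.hypot(w[:,0]-.573,w[:,1]-.124)<.13)).sum())
rep(manip,"final");order.close_job()
E
```

```text
top0 [ 0.50717901 -0.20267302]
 lid-height pts 3226
top6 [ 0.50751912 -0.20272069]
 lid-height pts 3219
final 22.07 [ 0.4008 -0.4187  0.3296] F [-0.2 -0.   0.8] M [ 0.02 -0.    0.05] w 0.0659
the job is handed in; nothing more can be done
```

The flat-headed tester now stands tip down in the glass beaker, and I handed the job in at 22 s of the 45 s allowed. I pushed the lid back by its bar and held it open with the fingers. Then I gripped the tester's head, drew it straight up and let the lid close behind it. I lowered it until the tip touched the beaker's bottom, which pressed with about 10 N for a moment, then eased off, let go and moved away.

**Last checks:**
- **Tester:** the final pictures show it standing in the beaker.
- **Beaker:** it is upright and within 0.5 mm of where it stood.
- **Lid:** it is shut; the camera sees the same box top as before (3219 points against 3226).
- **Other items:** the round-headed tester is in its well. The timer, dishes and purple beaker look unmoved in the last picture. The arm hides part of the power brick there, and the part in view looks unmoved.
- **Robot:** the hand is clear and the wrist force is close to zero.

No check failed or disagreed.

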